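# Tare the press fixture and hold a guide block against its sprung plate

### The arm

A 7-joint arm with a two-finger parallel gripper is mounted at the origin on the work surface. World frame = base frame: x ahead of the robot, y to its left, z up, the work surface at z = 0. Lengths are in m, angles in rad, forces in N, time in s.
With the tool pointing down it reaches from about 0.4 to 0.875 m from the base axis. Payload 19.3 kg.
Tool frame: the origin (TCP) lies midway between the tips of the shut fingers; the grasp point (between the pads) lies bot.grip_point_offset behind it (bot.grip_point_offset is the distance from the TCP to the grasp point, in m); z points along the fingers, y is the direction in which the jaws open and shut (so a half turn about z gives the same grasp; the last joint's range is limited). The gripper opens to 85 mm and grips with 20 to 120 N. Pads are 22 mm wide; open, the fingers measure 114 mm over their backs; the gripper's body (76 mm by 85 mm) begins 54 mm behind the grasp point. The pads swing forward as they close: fully open they stand 13 mm farther back than shut.
Start: joints at [-1.3, 0.521, -0.036, 1.599, 0.021, 1.021, -0.113], TCP at [0.209, 0.589, 0.231] pointing down, gripper open.
Joint ranges: [-2.91, 2.91], [-0.3, 2.13], [-1.5, 1.42], [0.17, 2.43], [-1.26, 4.41], [0.16, 1.93], [-2.52, 2.52]. Speed limits (rad/s): [1.89, 1.89, 2.39, 2.39, 3.01, 3.01, 3.01].

### API

Orientations are given as [roll, pitch, yaw] about the fixed x, y, z axes, in that order (R = Rz(yaw) Ry(pitch) Rx(roll)).
In Python, from workcell import bot gives the robot as it stands.
- The arm moves only by the tool servo_tool, never from a script. Its argument "rows" is a list that holds one entry, the list of rows, each a list of 6 numbers: the shift along the tool's x, y, z in cm, then the turn, a rotation vector about the tool's x, y, z in degrees. A call has 1 to 5 rows; each row shifts and turns the commanded pose from where the row before left it, along the tool's axes as they then stand; what a row does not reach is not made up. A row lasts 1/8 s, in which the tool goes at most 62.5 mm and 10.7 degrees, less where a joint would pass 70% of its speed; a pose out of reach is approached as far as the arm can. A call is refused whole if a number of a shift passes 6.25 or a number of a turn 10.7, either way. A call with a gripper value outside its range is refused whole. "grip" is the opening, from -1 (shut) to 1 (fully open), so that 0 is half open, set as the call begins (left out, the last holds). The fingers move at their own pace and stop on an object; "squeeze" is the grip in N (left out, the last holds). Time passes only in rows, so rows that do not move let the fingers close. It gives the time, the measured TCP pose, the force and the opening at its end, in the units of the state.
- bot.observe(): the state, without advancing time (a new reading comes with each control period).
- bot.grab_frame(name): name is "scene" or "top" or "wrist"; returns a dict with "image" (400x640x3 uint8, red, green, blue), "K" (3x3 intrinsics, pixels), "dist" ([k1, k2, p1, p2, k3] as OpenCV has them; the pictures are not rectified), "R" (3x3) and "t" (3): a world point X has camera coordinates R X + t; the wrist camera has in their place "mount" (4x4, takes a point from camera to tool coordinates, whose origin is the TCP and whose axes are the flange's). Camera axes: x right, y down, z forward; pixel columns grow to the right and rows downward; lengths in m; the calibration is good to about 2 mm. A picture is of the moment at which its call begins: read the wrist's pose just before it. There is no depth.
- bot.job_done(): hands the job in, once; it reports no verdict.
The state is a dict: "clock": time; "qpos": joint angles; "qd": joint speeds; "joint_efforts": joint torques, N m; "position": TCP position; "tool_rot": TCP orientation; "force": force on the tool from outside, world axes, zero at the start; "moment": the same for the moment, N m; "grip_width": finger opening in m.
Only numpy, scipy, OpenCV 4.12 (cv2) and the standard library are available. Lean on these libraries where they do the work, as an engineer would, in place of code of your own. Each camera call takes 0.05 s, during which the arm holds its last target.

### The job

First turn the knob on top of the press fixture until its pointer stands at the zero mark, and let go of it. Then put the aluminium guide block that has a steel blade flat on the fixture's deck, blade pointing away from the sprung plate, square and centred on the plate, and press it against the plate so that the index tip stays between the two black lines on the housing (about 11 N, 11 mm of travel), never driving the plate to its hard stop. Finish still holding it pressed like that, ready for a colleague to drive the screws; leave everything else on the bench where it is.

Things in the scene. Friction and masses are not known exactly. Their poses are not given: they have to be found in the camera images.
- fixture: Press fixture fixed to the bench: steel base plate 300 x 84 mm, 12 mm thick, with a white housing. Origin on the bench under the resting front face of the sprung plate; x is the pressing direction (deck into plate), z up. Deck: the free base plate from x = -142 to 0 mm, top at z = 12 mm. Housing: x = 28 to 152 mm, 80 mm wide, top at z = 60 mm.
- zero_mark (a point): The zero mark: longest, thickest black tick of the round dial on the housing top, at fixture x = 141 mm, z = 62 mm. The dial and knob axis is at fixture x = 112 mm, y = 0.
- pad: Rubber front face of the sprung plate, upright, 44 mm wide (y), from z = 14 to 58 mm over the bench, facing the deck (fixture's -x). Origin at bench height under its front face; at rest it coincides with the fixture's origin, and it moves along the fixture's x with the plate.
- plate (a joint): Travel of the sprung plate along the fixture's +x, m: 0 at rest, 0.020 at the hard stop. Spring 1000 N/m (1 N per mm, no preload). An index bar moves with it over the housing top: its tip is at fixture x = 48 mm at rest; the two black lines are at x = 55 and 63 mm, so the band is 7 to 15 mm of travel, 7 to 15 N; aim for 11.
- tare_knob (a joint): Angle of the knob about the vertical, rad, growing counterclockwise seen from above, range -0.4 to 1.6: 0 when its pointer stands at the zero mark. Turns with light friction (about 0.04 N m) and stays where it is left.
- knob_grip (a point): Point on the knob's axis at gripping height, z = 80 mm over the bench. Its x axis lies along the grip bar, towards the white pointer. The black bar is 40 mm long (x), 12 mm wide (y), from z = 66 to 90 mm over the bench, on a 42 mm round skirt (top at 65 mm).
- block: Guide block, loose, about 0.25 kg: aluminium block 50 (x) x 40 (y) x 40 mm (z) with a steel blade 34 mm wide, 4 mm thick, 63 mm long sticking out of its -x side at the foot. Origin: centre of the aluminium block's underside; z up. Starts on the bench left or right of the fixture. (The plain block without blade, 26 mm high, is not wanted.)
- block_face (a point): Centre of the block's +x face (two screw holes in it), the face that goes against the sprung plate: 25 mm from the block's origin along x and 20 mm above its underside.
- blade_end (a point): Middle of the free end of the blade, 88 mm from the block's origin along the block's -x.
- plain_block: Bystander: plain aluminium block, no blade, 50 x 40 x 26 mm. Origin: centre of its underside.
- yellow_bin: Bystander: yellow open parts bin 150 x 110 x 60 mm. Origin: centre of its underside.
- screwdriver: Bystander: screwdriver lying on the bench, along its x axis.
- spool: Bystander: empty white spool, 72 mm across, 50 mm high. Origin: centre of its underside.
- flask: Bystander: dark cylindrical flask 60 mm across, 170 mm tall. Origin: centre of its underside.
- spare_blade: Bystander: loose flat steel blade 95 x 34 x 4 mm. Origin: centre of its underside.
- disc: Bystander: flanged aluminium disc, 90 mm across, 22 mm high. Origin: centre of its underside.
Mind the look-alikes: they are no part of the job. Several things look just like the block: the one meant starts farthest from the robot's base.

How it is judged:
By the outcome, as a careful person would: the job done as asked, in the order asked, and still so for the second after the job is handed in, while the arm keeps its last pose, push and grip.
It also fails if it takes over 58 s, if anything falls off the work surface, if the arm or the gripper's body presses on something with over 40 N, if the wrist force passes 120 N, or if a joint passes its speed limit or range.

## Working session

There is one attempt and no reset: what is moved stays moved. The work goes in short steps, Python scripts to look and compute and a tool call to move; the robot and the scene stay as the last step left them, time stands still between calls to the robot, and variables do not carry over. Pictures are saved under pics/ and viewed, and the job is handed in when it is done.

Besides the shell and the picture viewer there is one more tool, called after "Emit:" as name(argument=value, ...) on one line, values as JSON. servo_tool: Moves the arm, as the interface text tells. Its arguments: {"type":"object","properties":{"rows":{"type":"array"},"grip":{"type":"number"},"squeeze":{"type":"number"}},"required":["rows"]}

```bash
ls; mkdir -p pics; cat > h.py <<'E'
import numpy as np, cv2
from workcell import bot
from scipy.spatial.transform import Rotation as Rn
def grab(name,fn=None):
    s=bot.observe(); f=bot.grab_frame(name)
    if fn: cv2.imwrite('pics/'+fn,f['image'][:,:,::-1])
    if 'mount' in f:
        T=np.eye(4);T[:3,:3]=Rn.from_euler('xyz',s['tool_rot']).as_matrix();T[:3,3]=s['position']
        C=T@np.array(f['mount']);f['R']=C[:3,:3].T;f['t']=-C[:3,:3].T@C[:3,3]
    np.savez('last_'+name+'.npz',image=f['image'],K=f['K'],dist=f['dist'],R=f['R'],t=f['t'])
    return f
def load(name): return dict(np.load('last_'+name+'.npz'))
def px2w(f,uv,z):
    uv=np.array(uv,float).reshape(-1,1,2)
    n=cv2.undistortPoints(uv,np.array(f['K']),np.array(f['dist'])).reshape(-1,2)
    d=np.c_[n,np.ones(len(n))]@f['R']; c=-np.array(f['R']).T@f['t']
    return c+d*((np.broadcast_to(z,len(n))-c[2])/d[:,2])[:,None]
def w2px(f,X):
    return cv2.projectPoints(np.array(X,float).reshape(-1,3),cv2.Rodrigues(np.array(f['R']))[0],np.array(f['t'],float),np.array(f['K']),np.array(f['dist']))[0].reshape(-1,2)
E
python3 - <<'E'
from h import *
s=bot.observe();print(s, bot.grip_point_offset)
for n in['scene','top','wrist']:
    f=grab(n,n+'0.png')
E
```

```text
pics
{'clock': 0.0, 'qpos': array([-1.30018938,  0.52202743, -0.03634586,  1.59996361,  0.02122441,
        1.02112408, -0.11279693]), 'qd': array([ 0.00173497, -0.0005714 , -0.00066996, -0.00027396, -0.00062071,
       -0.00039155,  0.00018269]), 'joint_efforts': array([-1.61689750e-03, -9.27094030e+01,  1.97933950e+00, -3.69932628e+01,
        1.77406211e-02,  8.24242656e-03,  3.91452545e-05]), 'position': array([0.20882643, 0.58873603, 0.23073308]), 'tool_rot': array([-3.14045978e+00,  9.26362996e-05,  2.80080683e+00]), 'force': array([-0.00319125, -0.0913721 ,  0.43983057]), 'moment': array([ 0.01438488, -0.0117032 ,  0.00499505]), 'grip_width': 0.08530096675363433} 0.0187
```

View pics/scene0.png

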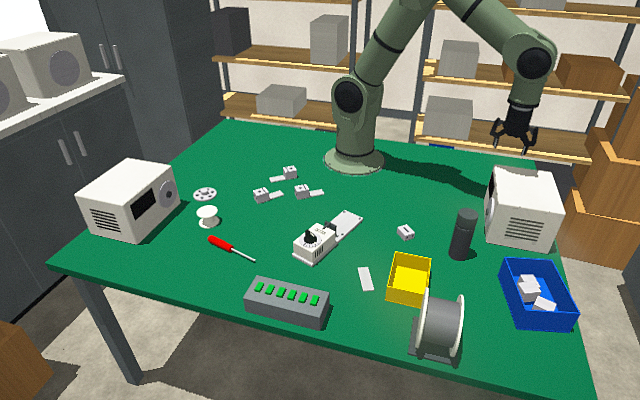

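View pics/top0.png

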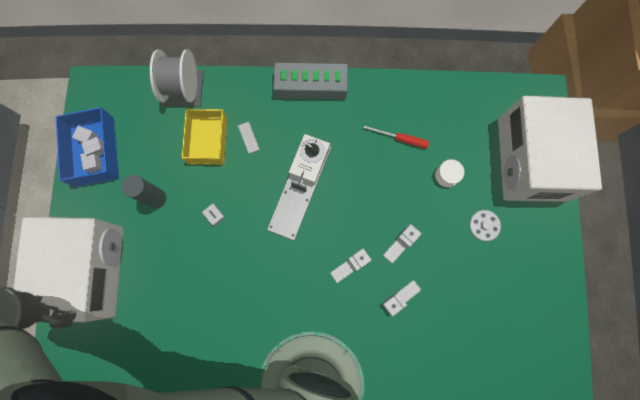

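View pics/wrist0.png

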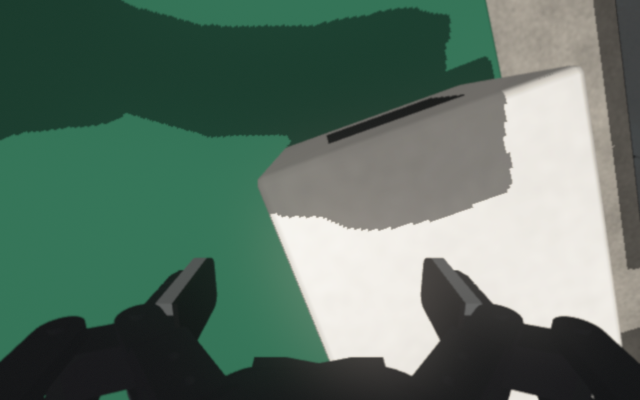

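The top view shows three bladed look-alikes at px (352,266), (403,243) and (402,299). The plain block is at (213,215). Next I'll crop and measure.

```bash
python3 - <<'E'
from h import *
f=load('top');im=f['image'][:,:,::-1]
cv2.imwrite('pics/c1.png',cv2.resize(im[215:325,320:440],None,fx=5,fy=5,interpolation=cv2.INTER_CUBIC))
cv2.imwrite('pics/c2.png',cv2.resize(im[125:245,260:340],None,fx=5,fy=5,interpolation=cv2.INTER_CUBIC)[:600])
print(px2w(f,[[360,259],[409,237],[395,306],[312,150],[283,225]],[.04,.04,.04,.06,.012]))
print(px2w(f,[[312,385]],0))
s=load('scene');imS=s['image'][:,:,::-1]
cv2.imwrite('pics/c3.png',cv2.resize(imS[155:275,240:370],None,fx=5,fy=5,interpolation=cv2.INTER_CUBIC))
E
```

```text
[[ 0.34781141 -0.13050413  0.04      ]
 [ 0.41164281 -0.26867725  0.04      ]
 [ 0.22096785 -0.22698276  0.04      ]
 [ 0.65477796  0.00936437  0.06      ]
 [ 0.44303807  0.08921159  0.012     ]]
[[ 0.00111867 -0.0034933   0.        ]]
```

View pics/c1.png

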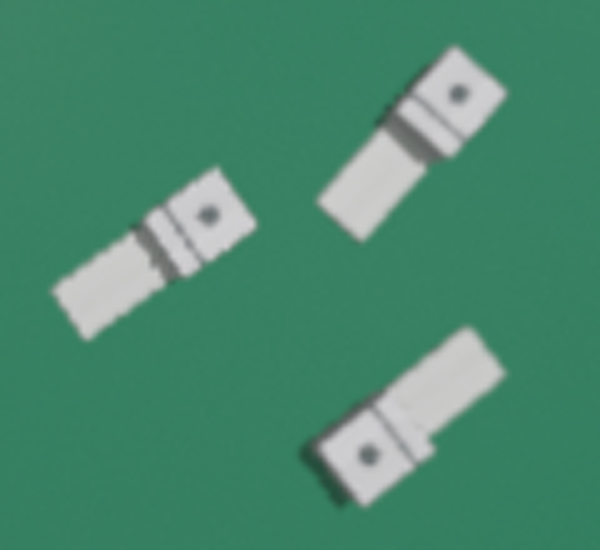

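View pics/c2.png

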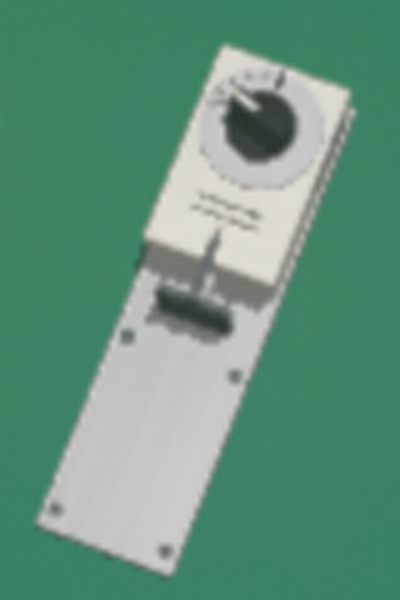

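View pics/c3.png

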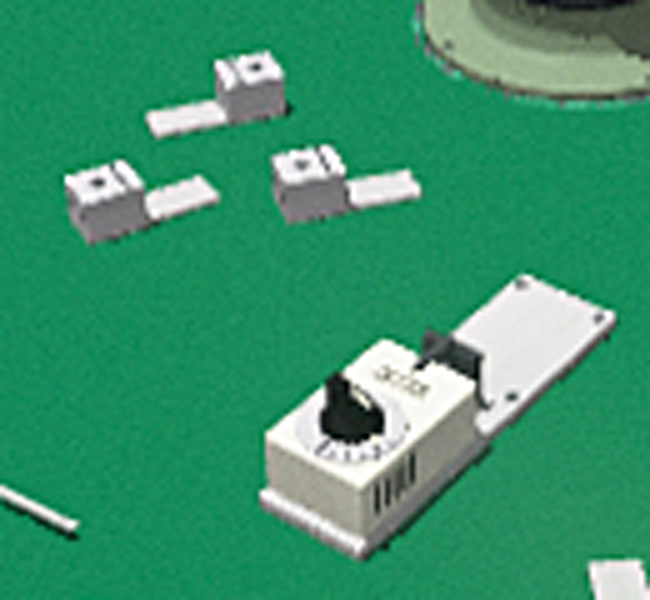

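The three bladed blocks' tops, measured at z = 0.04:

| Top-view px | World position (m) | Distance from base (m) |
|---|---|---|
| (409,237) | (0.412, -0.269) | 0.49 |
| (360,259) | (0.348, -0.131) | 0.37 |
| (395,306) | (0.221, -0.227) | 0.32 |

The block meant is (409,237): it is clearly the farthest, and the enlarged crop confirms it has a blade. The knob pointer stands roughly 60–70° counterclockwise of the zero mark. Next I'll fit the poses.

```bash
cat >> h.py <<'E'
from scipy.optimize import least_squares
def fitpose(obs,x0):
    # obs: list of (frame, modelpts, pixels)
    def g(p,M):
        c,s=np.cos(p[2]),np.sin(p[2]);M=np.array(M,float)
        return np.c_[p[0]+c*M[:,0]-s*M[:,1],p[1]+s*M[:,0]+c*M[:,1],M[:,2]]
    r=least_squares(lambda p:np.concatenate([(w2px(f,g(p,M))-np.array(u)).ravel() for f,M,u in obs]),x0)
    return r.x, r.fun.reshape(-1,2)
E
python3 - <<'E'
from h import *
t=load('top')
cv=lambda a,o,k=5:np.array(a,float)/k+np.array(o)-.4
M=[[-.142,.042,.012],[-.142,-.042,.012],[.152,.04,.06],[.152,-.04,.06],[.028,.04,.06],[.028,-.04,.06]]
u=cv([[36,524],[172,576],[224,43],[354,92],[145,238],[275,290]],[260,125])
p,r=fitpose([(t,M,u)],[.55,.05,-.3]);print('fix',p,r.round(1).tolist())
# block
M=[[.025,.02,.04],[.025,-.02,.04],[-.025,-.02,.04],[-.025,.02,.04],[-.088,.017,.004],[-.088,-.017,.004]]
u=cv([[455,45],[508,93],[448,157],[395,105],[317,201],[361,242]],[320,215])
p2,r=fitpose([(t,M,u)],[.41,-.27,-.7]);print('blk',p2,r.round(1).tolist())
# pointer dir: zero mark + knob
print(px2w(t,cv([[282,80],[262,125],[235,97]],[260,125]),[.062,.09,.09]))
c,s=np.cos(p[2]),np.sin(p[2]);R=np.array([[c,-s],[s,c]])
for n,q in dict(knob=[.112,0],zero=[.141,0],front=[0,0]).items(): print(n,p[:2]+R@q)
E
```

```text
fix [ 0.54790638  0.04692874 -0.35246316] [[0.0, 0.1], [-0.1, 0.2], [0.1, 0.2], [-0.0, 0.0], [-0.2, -0.1], [0.1, -0.5]]
blk [ 0.41803188 -0.27147662 -0.73102788] [[-0.2, -0.1], [-0.2, -0.1], [0.3, 0.1], [0.2, 0.8], [-0.1, -0.3], [-0.0, -0.4]]
[[ 0.68258405 -0.00156796  0.062     ]
 [ 0.64624549  0.00878899  0.09      ]
 [ 0.66234479  0.0242657   0.09      ]]
knob [0.65302121 0.00826516]
zero [ 0.68023844 -0.00174595]
front [0.54790638 0.04692874]
```

```bash
python3 - <<'E'
from h import *
f=bot.grab_frame('wrist');print(np.array(f['mount']).round(3),f['K'])
E
```

```text
[[-0.001 -0.964 -0.265  0.067]
 [ 1.    -0.001  0.    -0.001]
 [-0.    -0.265  0.964 -0.142]
 [ 0.     0.     0.     1.   ]] [[344.20613396   0.         318.29426748]
 [  0.         344.20613396 204.52398205]
 [  0.           0.           1.        ]]
```

```bash
cat >> h.py <<'E'
def plan(target,yaw,n,start=None,ease=True):
    import json
    s=bot.observe()
    T=[np.array(s['position']),Rn.from_euler('xyz',s['tool_rot'])] if start is None else start
    Rt=Rn.from_euler('xyz',[np.pi,0,yaw]); p0=T[0].copy(); r0=T[1]
    w=(r0.inv()*Rt).as_rotvec(); rows=[]
    for i in range(1,n+1):
        a=i/n
        pt=p0+(np.array(target)-p0)*a; rt=r0*Rn.from_rotvec(w*a)
        d=np.round(T[1].inv().apply(pt-T[0])*100,2); g=np.round(np.degrees((T[1].inv()*rt).as_rotvec()),1)
        rows.append(d.tolist()+g.tolist())
        T=[T[0]+T[1].apply(d/100),T[1]*Rn.from_rotvec(np.radians(g))]
    for i in range(0,n,5): print(json.dumps(rows[i:i+5]))
    print('end',T[0].round(4),T[1].as_euler('xyz').round(4))
E
python3 - <<'E'
from h import *
plan([.653,.008,.19],.766,15)
t=load('top');print(px2w(t,[[135,185],[150,196]],[.17,0]))
E
```

```text
[[-4.09, -2.66, 0.27, -0.0, 0.0, 7.8], [-4.4, -2.08, 0.28, -0.0, 0.0, 7.7], [-4.65, -1.47, 0.27, -0.0, 0.0, 7.8], [-4.81, -0.83, 0.28, -0.0, 0.0, 7.8], [-4.87, -0.17, 0.27, -0.0, 0.0, 7.8]]
[[-4.85, 0.5, 0.28, -0.0, 0.0, 7.7], [-4.74, 1.14, 0.27, -0.0, 0.0, 7.8], [-4.54, 1.77, 0.28, -0.0, 0.0, 7.8], [-4.26, 2.37, 0.27, 0.0, 0.0, 7.8], [-3.89, 2.93, 0.28, 0.0, 0.0, 7.7]]
[[-3.47, 3.43, 0.27, 0.0, 0.0, 7.8], [-2.97, 3.86, 0.28, 0.0, 0.0, 7.8], [-2.42, 4.23, 0.27, 0.0, 0.0, 7.7], [-1.84, 4.52, 0.28, 0.0, 0.0, 7.8], [-1.2, 4.72, 0.27, 0.0, 0.0, 7.8]]
end [0.653 0.008 0.19 ] [3.1413e+00 6.0000e-04 7.6580e-01]
[[0.51799132 0.46213188 0.17      ]
 [0.52372289 0.49017146 0.        ]]
```

Emit:
servo_tool(rows=[[[-4.1,-2.65,0.27,0,0,7.8],[-4.4,-2.1,0.28,0,0,7.7],[-4.65,-1.45,0.27,0,0,7.8],[-4.8,-0.85,0.28,0,0,7.8],[-4.85,-0.15,0.27,0,0,7.8]]])

```text
clock: 0.82
position: [0.3577, 0.3943, 0.2176]
tool_rot: [3.142, -0.0, 2.117]
force: [0.7, 0.6, -0.3]
grip_width: 0.085
```

Emit:
servo_tool(rows=[[[-4.85,0.5,0.28,0,0,7.7],[-4.75,1.15,0.27,0,0,7.8],[-4.55,1.75,0.28,0,0,7.8],[-4.25,2.35,0.27,0,0,7.8],[-3.9,2.95,0.28,0,0,7.7]]])

```text
clock: 1.45
position: [0.5057, 0.2006, 0.2038]
tool_rot: [3.142, -0.0, 1.44]
force: [0.5, 0.7, -0.2]
grip_width: 0.0854
```

Emit:
servo_tool(rows=[[[-3.45,3.45,0.27,0,0,7.8],[-3.0,3.85,0.28,0,0,7.8],[-2.4,4.25,0.27,0,0,7.7],[-1.85,4.5,0.28,0,0,7.8],[-1.2,4.7,0.27,0,0,7.8]]], grip=0.2)

```text
clock: 2.08
position: [0.6536, 0.0072, 0.1899]
tool_rot: [-3.141, 0.0, 0.762]
force: [-0.3, 0.2, 0.9]
grip_width: 0.051
```

```bash
python3 - <<'E'
from h import *
f=grab('wrist','w1.png');s=bot.observe();print(s['position'],s['qpos'].round(2))
g=grab('top','t1.png')
E
```

```text
[0.65585129 0.00095762 0.1896711 ] [-0.43  0.68  0.54  1.57 -0.39  1.   -0.6 ]
```

View pics/w1.png

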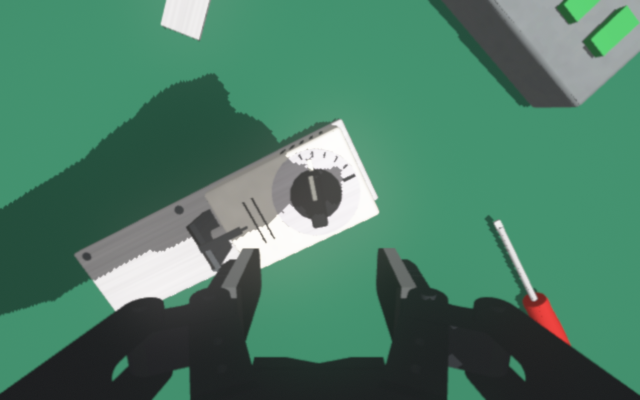

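```bash
python3 - <<'E'
from h import *
print(bot.observe()['position'],bot.observe()['qd'].round(3))
f=grab('wrist','w2.png');s=bot.observe();print(s['position'],s['tool_rot'])
im=f['image'][:,:,::-1]
cv2.imwrite('pics/w2c.png',cv2.resize(im[110:270,180:400],None,fx=3.6,fy=3.6,interpolation=cv2.INTER_CUBIC))
cv2.imwrite('pics/w2c.png',cv2.resize(im[110:270,180:400],None,fx=3.6,fy=3.6,interpolation=cv2.INTER_CUBIC))
p=[.5479,.0469,-.3525]
c,s_=np.cos(p[2]),np.sin(p[2])
g=lambda M:np.array([[p[0]+c*a-s_*b,p[1]+s_*a+c*b,z] for a,b,z in M])
print(w2px(f,g([[.112,0,.09],[.141,0,.062],[.152,.04,.06],[.152,-.04,.06],[.028,.04,.06],[-.142,.042,.012]])).round(1).tolist())
E
```

```text
[0.65432749 0.0031319  0.18950918] [-0.053 -0.038 -0.053  0.054  0.018 -0.013  0.042]
[0.65334047 0.00570616 0.18940437] [3.14086223e+00 1.47877667e-03 7.61723845e-01]
[[311.5, 201.1], [344.7, 176.3], [335.2, 123.6], [377.3, 212.7], [197.5, 193.6], [68.3, 254.1]]
```

View pics/w2c.png

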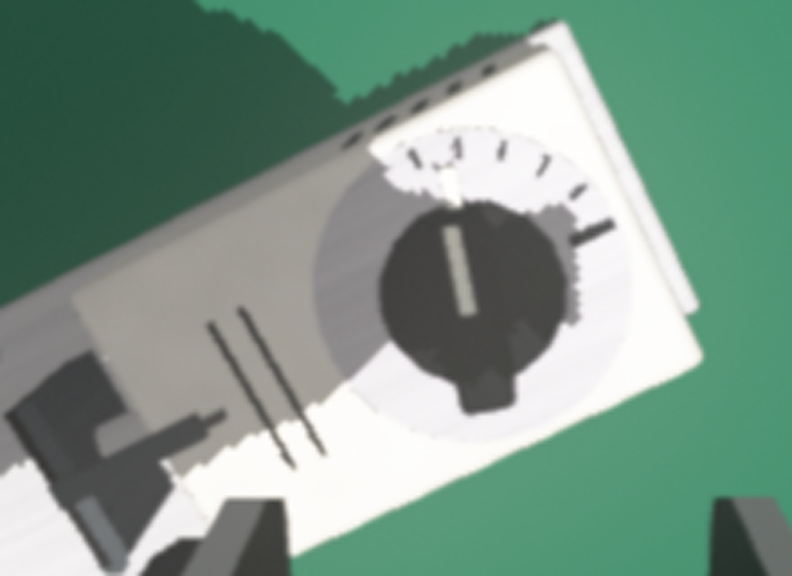

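```bash
python3 - <<'E'
from h import *
f=load('wrist')
q=np.array([[452,228],[467,315],[452,190],[592,233],[614,223],[572,243]])/3.6+[180,110]-.36
w=px2w(f,q,[.09,.09,.065,.062,.062,.062]);print(w.round(4))
d=w[0]-w[1];print('ptr yaw',np.arctan2(d[1],d[0]))
k=np.array([.653,.0083])
for i in(2,3): d=w[i,:2]-k;print(np.arctan2(d[1],d[0]),np.hypot(*d))
d=w[4]-w[5];print(np.arctan2(d[1],d[0]))
q2=np.array([[548,47],[704,357],[73,300]])/3.6+[180,110]-.36
w2=px2w(f,q2,.06);print(w2)
d=w2[0]-w2[2];print(np.arctan2(d[1],d[0]),np.hypot(d[0],d[1]))
u=np.vstack([q2,q[3]])
p,r=fitpose([(f,[[.152,.04,.06],[.152,-.04,.06],[.028,.04,.06],[.141,0,.062]],u)],[.5479,.0469,-.3525]);print(p,r)
print(p[:2]+.112*np.array([np.cos(p[2]),np.sin(p[2])]))
E
```

```text
[[ 6.650e-01  2.560e-02  9.000e-02]
 [ 6.541e-01  1.140e-02  9.000e-02]
 [ 6.672e-01  2.880e-02  6.500e-02]
 [ 6.810e-01 -4.000e-04  6.200e-02]
 [ 6.859e-01 -2.300e-03  6.200e-02]
 [ 6.764e-01  1.300e-03  6.200e-02]]
ptr yaw 0.9148772785764253
0.9634815329038114 0.024950902045798994
-0.29977966663290057 0.029321508449000656
-0.3618075490014611
[[ 0.70312996  0.03429077  0.06      ]
 [ 0.67791803 -0.03943997  0.06      ]
 [ 0.58975941  0.07368266  0.06      ]]
-0.33441142454140094 0.12001918147217978
[ 0.54782697  0.04628041 -0.33406883] [[ 1.33046367 -1.31534871]
 [ 1.95566736  1.19467492]
 [-2.97669455  1.07268333]
 [-0.35003797 -0.36352971]]
[0.65363517 0.00955677]
```

The pointer stands at world yaw about 0.93, so the knob is at about +1.28 rad. The zero mark, at px (344,175), matches the top-view fit within 1.5 mm. Now down onto the bar.

```bash
python3 - <<'E'
from h import *
plan([.6533,.009,.07],.93,5)
E
```

```text
[[0.05, -0.05, 2.39, 0.0, 0.0, -1.9], [0.05, -0.05, 2.39, 0.0, 0.0, -2.0], [0.05, -0.04, 2.38, 0.0, 0.1, -1.9], [0.05, -0.05, 2.39, 0.0, -0.0, -1.9], [0.05, -0.04, 2.39, 0.0, -0.0, -1.9]]
end [0.6533 0.009  0.07  ] [ 3.141e+00 -2.000e-04  9.293e-01]
```

Emit:
servo_tool(rows=[[[0,0,2.5,0,0,-2.4],[0,0,2.5,0,0,-2.4],[0,0,2.5,0,0,-2.4],[0,0,2.0,0,0,-2.2],[0,0,0,0,0,0]]])

```text
clock: 2.85
position: [0.6518, 0.0092, 0.094]
tool_rot: [-3.139, 0.001, 0.931]
force: [0.1, -0.6, -0.1]
grip_width: 0.0512
```

```bash
python3 - <<'E'
from h import *
f=grab('wrist','w3.png');s=bot.observe();print(s['position'],s['tool_rot'],s['qd'].round(3))
E
```

```text
[0.6525034  0.00895339 0.09513085] [-3.14080525e+00  3.15299592e-04  9.29999479e-01] [-0.003 -0.019  0.015 -0.013  0.002  0.005 -0.005]
```

View pics/w3.png

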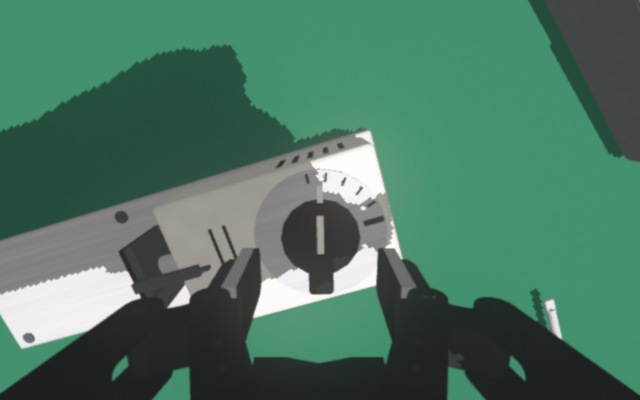

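The bar is centred between the fingers (column ~319) and aligned with them. I'll descend the last 2.5 cm and close.

Emit:
servo_tool(rows=[[[0.05,0,1.5,0,0,0],[0,0,1.0,0,0,0],[0,0,0,0,0,0]]])

```text
clock: 3.28
position: [0.6527, 0.0088, 0.0693]
tool_rot: [-3.141, 0.001, 0.93]
force: [-0.6, -0.6, 0.1]
grip_width: 0.0512
```

Emit:
servo_tool(rows=[[[0,0,0,0,0,0],[0,0,0,0,0,0],[0,0,0,0,0,0],[0,0,0,0,0,0],[0,0,0,0,0,0]]], grip=-1, squeeze=30)

```text
clock: 3.9
position: [0.6531, 0.009, 0.0706]
tool_rot: [-3.141, -0.0, 0.93]
force: [-3.5, 1.3, 5.7]
grip_width: 0.0115
```

Emit:
servo_tool(rows=[[[0,0,-0.1,0,0,4.0],[0,0,0,0,0,9.0],[0,0,0,0,0,9.0],[0,0,0,0,0,9.0],[0,0,0,0,0,9.0]]])

```text
clock: 4.53
position: [0.6525, 0.0098, 0.0707]
tool_rot: [-3.14, 0.001, 0.227]
force: [-2.3, 4.1, -7.3]
grip_width: 0.0111
```

Emit:
servo_tool(rows=[[[0,0,0,0,0,9.0],[0,0,0,0,0,9.0],[0,0,0,0,0,9.0],[0,0,0,0,0,6.3],[0,0,0,0,0,0]]])

```text
clock: 5.15
position: [0.6526, 0.0105, 0.0707]
tool_rot: [-3.141, 0.002, -0.35]
force: [-2.9, 7.1, -2.5]
grip_width: 0.0114
```

Emit:
servo_tool(rows=[[[0,0,0,0,0,0],[0,0,0,0,0,0]]])

```text
clock: 5.4
position: [0.6525, 0.0105, 0.0707]
tool_rot: [-3.14, 0.002, -0.348]
force: [-2.9, 6.2, -3.4]
grip_width: 0.0111
```

```bash
python3 - <<'E'
from h import *
f=grab('wrist','w4.png');s=bot.observe();print(s['position'],s['tool_rot'],s['force'],s['moment'],s['qpos'].round(2))
E
```

```text
[0.65251103 0.0104907  0.07068255] [-3.14012942e+00  2.38092777e-03 -3.48463207e-01] [-2.685564    7.45238418 -3.40438775] [ 1.44135295  0.61202807 -0.04120817] [-0.54  0.91  0.73  1.66 -0.75  0.88 -1.42]
```

View pics/w4.png

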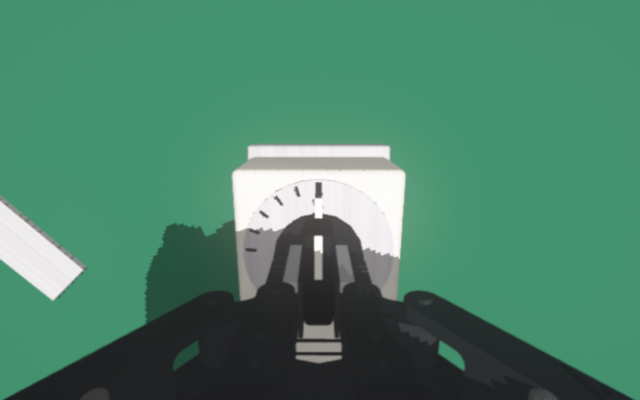

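The white pointer (px ~(319,208)) lines up with the thick zero tick (px ~(319,189)). Releasing and rising.

Emit:
servo_tool(rows=[[[0,0,0,0,0,0],[0,0,0,0,0,0],[0,0,0,0,0,0]]], grip=0.3)

```text
clock: 5.82
position: [0.6533, 0.0085, 0.0713]
tool_rot: [3.142, -0.0, -0.35]
force: [0.3, -0.8, 0.5]
grip_width: 0.0553
```

Emit:
servo_tool(rows=[[[0,0,-2.5,0,0,0],[0,0,-4.5,0,0,0],[0,0,-4.5,0,0,0],[0,0,0,0,0,0],[0,0,0,0,0,0]]])

```text
clock: 6.45
position: [0.653, 0.0089, 0.1856]
tool_rot: [-3.141, 0.0, -0.349]
force: [0.4, 0.0, -1.0]
grip_width: 0.0552
```

```bash
python3 - <<'E'
from h import *
f=grab('wrist','w5.png');s=bot.observe();print(s['position'],s['tool_rot'],s['force'],s['qd'].round(3))
im=f['image'][:,:,::-1]
cv2.imwrite('pics/w5c.png',cv2.resize(im[120:320,210:430],None,fx=3,fy=3,interpolation=cv2.INTER_CUBIC))
E
```

```text
[0.65276009 0.00893588 0.18516021] [ 3.14128629e+00  1.13642400e-03 -3.49454060e-01] [-0.68939885  0.63385982  0.07932926] [ 0.001  0.008 -0.003  0.001  0.002  0.002 -0.001]
```

View pics/w5c.png

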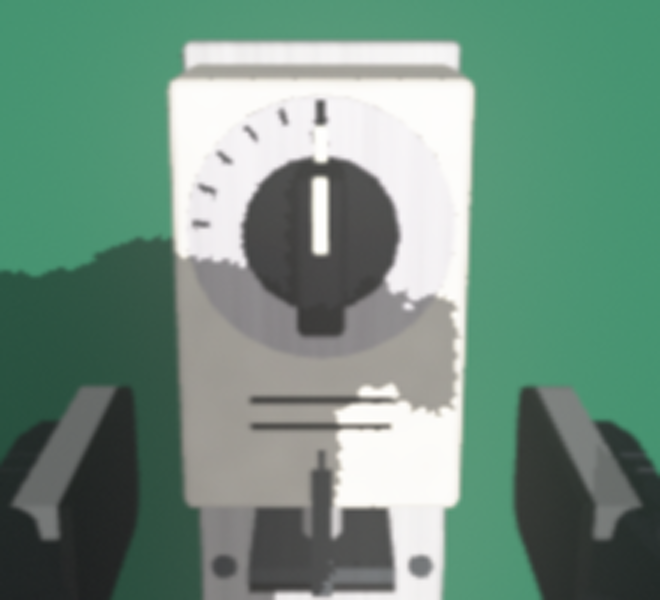

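The knob is on zero: pointer and tick are both at crop column 320. Refining the fixture pose from this view and planning the move to the block.

```bash
python3 - <<'E'
from h import *
f=load('wrist')
q=np.array([[168,80],[475,80],[185,506],[461,506],[320,112],[320,400],[320,427]])/3+[210,120]-.33
M=[[.152,.04,.06],[.152,-.04,.06],[.028,.04,.06],[.028,-.04,.06],[.141,0,.062],[.063,0,.06],[.055,0,.06]]
p,r=fitpose([(f,M,q)],[.5479,.0469,-.3525]);print(p,r.round(1).tolist())
print(p[:2]+.112*np.array([np.cos(p[2]),np.sin(p[2])]))
plan([.418,-.2715,.17],-.731,10)
E
```

```text
[ 0.54881463  0.04775255 -0.34925157] [[-1.0, -1.3], [0.5, -1.4], [-0.6, 1.2], [-0.2, 1.2], [0.3, 2.6], [0.5, -0.9], [0.5, -1.1]]
[0.65405309 0.00942675]
[[-1.25, 3.44, 0.15, 0.0, 0.0, 2.2], [-1.11, 3.48, 0.16, 0.0, 0.0, 2.2], [-0.98, 3.53, 0.15, 0.0, 0.0, 2.2], [-0.84, 3.56, 0.16, 0.0, 0.0, 2.1], [-0.71, 3.58, 0.15, 0.0, 0.0, 2.2]]
[[-0.57, 3.61, 0.15, 0.0, 0.0, 2.2], [-0.43, 3.64, 0.16, 0.0, 0.0, 2.2], [-0.3, 3.64, 0.15, 0.0, 0.0, 2.2], [-0.15, 3.66, 0.16, 0.0, 0.0, 2.2], [-0.02, 3.65, 0.15, 0.0, 0.1, 2.2]]
end [ 0.418  -0.2715  0.17  ] [ 3.1409e+00 -8.0000e-04 -7.3170e-01]
```

Emit:
servo_tool(rows=[[[-1.25,3.45,0.15,0,0,2.2],[-1.1,3.5,0.15,0,0,2.2],[-1.0,3.55,0.15,0,0,2.2],[-0.85,3.55,0.15,0,0,2.2],[-0.7,3.6,0.15,0,0,2.2]]], grip=1)

```text
clock: 7.12
position: [0.5341, -0.1326, 0.1776]
tool_rot: [3.141, 0.001, -0.543]
force: [0.7, -0.4, -0.3]
grip_width: 0.0854
```

Emit:
servo_tool(rows=[[[-0.55,3.6,0.15,0,0,2.2],[-0.45,3.65,0.15,0,0,2.2],[-0.3,3.65,0.15,0,0,2.2],[-0.15,3.65,0.15,0,0,2.2],[0,3.65,0.15,0,0,2.2]]])

```text
clock: 7.75
position: [0.4167, -0.2726, 0.1703]
tool_rot: [3.141, 0.001, -0.735]
force: [0.9, -0.5, 1.1]
grip_width: 0.0858
```

Emit:
servo_tool(rows=[[[0,0,0,0,0,0],[0,0,0,0,0,0]]])

```text
clock: 8.0
position: [0.418, -0.2716, 0.1706]
tool_rot: [3.141, 0.001, -0.733]
force: [-0.1, 0.7, -0.1]
grip_width: 0.0856
```

```bash
python3 - <<'E'
from h import *
f=grab('wrist','w6.png');s=bot.observe();print(s['position'],s['tool_rot'],s['force'],s['qd'].round(3))
im=f['image'][:,:,::-1]
cv2.imwrite('pics/w6.png',cv2.resize(im,(800,500)))
E
```

```text
[ 0.4182934  -0.27131444  0.1706514 ] [ 3.14134269e+00  7.25531381e-04 -7.32277267e-01] [-0.44322903 -0.14624118  0.22325857] [-0.012 -0.001  0.002 -0.002  0.002 -0.001 -0.001]
```

View pics/w6.png

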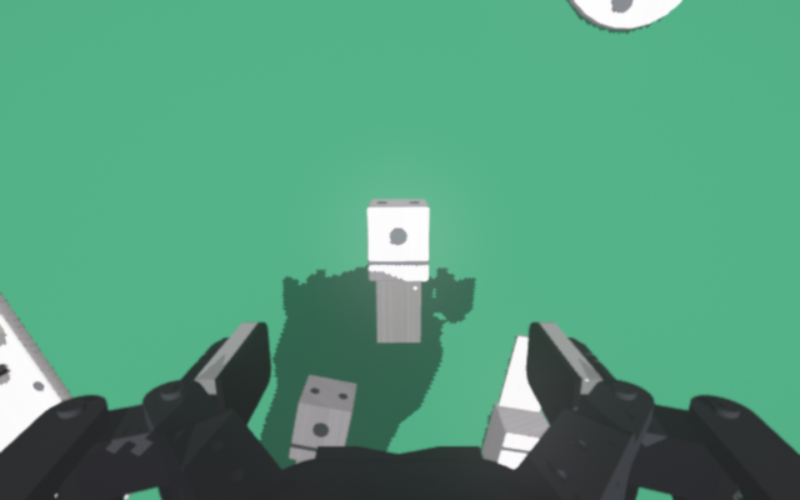

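```bash
python3 - <<'E'
from h import *
f=load('wrist')
q=np.array([[368,207.5],[430,207.5],[429,280],[368.5,280],[377,343],[421.5,343]])/1.25-.1
M=[[.025,.02,.04],[.025,-.02,.04],[-.025,-.02,.04],[-.025,.02,.04],[-.088,.017,.004],[-.088,-.017,.004]]
p,r=fitpose([(f,M,q)],[.418,-.2715,-.731]);print(p,r.round(1).tolist())
im=f['image'][:,:,::-1]
cv2.imwrite('pics/w6c.png',cv2.resize(im[150:285,270:370],None,fx=4.4,fy=4.4,interpolation=cv2.INTER_CUBIC))
E
```

```text
[ 0.41682637 -0.27193642 -0.73122332] [[-0.4, -0.4], [0.2, -0.5], [-0.0, 0.9], [0.5, 1.1], [0.4, -0.6], [-0.7, -0.6]]
```

View pics/w6c.png

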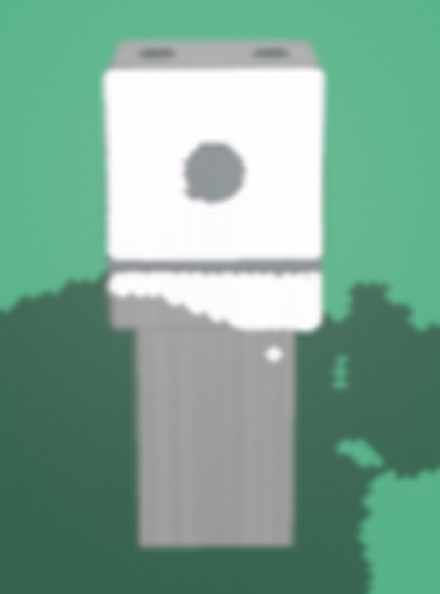

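The wrist view confirms the bladed block: body top spans px (295..344, 166..224), blade end at row 274, pose (0.417, -0.272, yaw -0.731). It agrees with the top view within 1 mm. Going down to grasp.

Emit:
servo_tool(rows=[[[-0.1,0.05,4.0,0,0,0],[0,0,5.0,0,0,0],[0,0,4.0,0,0,0],[0,0,2.0,0,0,0],[0,0,1.2,0,0,0]]])

```text
clock: 8.68
position: [0.4169, -0.2709, 0.008]
tool_rot: [3.141, 0.001, -0.732]
force: [0.2, -0.4, 0.2]
grip_width: 0.0854
```

Emit:
servo_tool(rows=[[[0,0,0,0,0,0],[0,0,0,0,0,0],[0,0,0,0,0,0],[0,0,0,0,0,0],[0,0,0,0,0,0]]], grip=-1, squeeze=50)

```text
clock: 9.3
position: [0.4174, -0.2718, 0.01]
tool_rot: [-3.141, -0.001, -0.733]
force: [-0.7, 1.5, 8.2]
grip_width: 0.0393
```

```bash
python3 - <<'E'
from h import *
f=grab('wrist','w7.png');s=bot.observe();print(s['position'],s['tool_rot'],s['force'],s['grip_width'])
E
```

```text
[ 0.417316   -0.27173773  0.00995651] [-3.14090995e+00 -1.12199493e-03 -7.33326342e-01] [-1.48087185  1.18822333  7.78857001] 0.039472688988953744
```

View pics/w7.png

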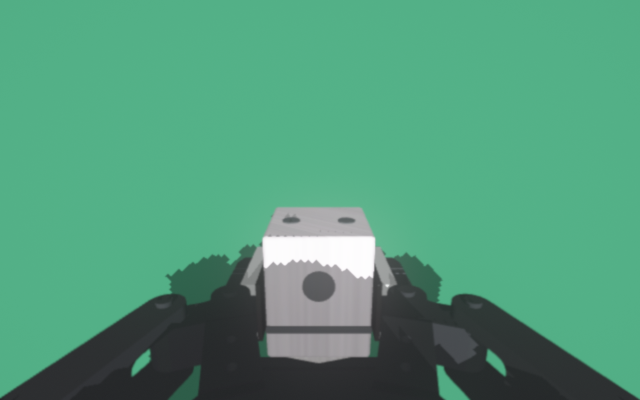

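Gripped (opening 39.5 mm; the two screw holes face forward, centred at column 318). Lifting and carrying it over the deck.

```bash
python3 - <<'E'
from h import *
R0=Rn.from_euler('xyz',[np.pi,0,-.733])
c,s=np.cos(-.35),np.sin(-.35)
tg=np.array([.5483-.05*c,.0473-.05*s]);print(tg)
plan([tg[0],tg[1],.098],-.35,10,start=[np.array([.4173,-.2717,.098]),R0])
E
```

```text
[0.50133136 0.06444489]
[[-1.62, -3.06, -0.0, 0.0, 0.0, -2.2], [-1.51, -3.12, -0.0, -0.0, 0.0, -2.2], [-1.39, -3.18, -0.0, -0.0, 0.0, -2.2], [-1.26, -3.22, -0.0, -0.0, 0.0, -2.2], [-1.14, -3.28, -0.0, -0.0, 0.0, -2.2]]
[[-1.01, -3.31, -0.0, -0.0, 0.0, -2.2], [-0.88, -3.35, -0.0, -0.0, 0.0, -2.2], [-0.75, -3.38, -0.0, -0.0, 0.0, -2.2], [-0.63, -3.41, -0.0, -0.0, 0.0, -2.1], [-0.49, -3.43, -0.0, -0.0, 0.0, -2.2]]
end [0.5014 0.0644 0.098 ] [ 3.1416  0.     -0.3508]
```

Emit:
servo_tool(rows=[[[0,0,-1.0,0,0,0],[0,0,-3.0,0,0,0],[0,0,-4.0,0,0,0],[0,0,-1.0,0,0,0],[0,0,0,0,0,0]]])

```text
clock: 9.98
position: [0.4172, -0.2714, 0.0994]
tool_rot: [-3.141, -0.001, -0.733]
force: [-1.1, 0.7, -2.7]
grip_width: 0.0391
```

Emit:
servo_tool(rows=[[[-1.6,-3.05,0,0,0,-2.2],[-1.5,-3.1,0,0,0,-2.2],[-1.4,-3.2,0,0,0,-2.2],[-1.25,-3.2,0,0,0,-2.2],[-1.15,-3.3,0,0,0,-2.2]]])

```text
clock: 10.6
position: [0.4586, -0.1026, 0.0982]
tool_rot: [3.141, 0.001, -0.54]
force: [0.8, 0.3, -3.8]
grip_width: 0.0398
```

Emit:
servo_tool(rows=[[[-1.0,-3.3,0,0,0,-2.2],[-0.9,-3.35,0,0,0,-2.2],[-0.75,-3.4,0,0,0,-2.2],[-0.65,-3.4,0,0,0,-2.1],[-0.5,-3.45,0,0,0,-2.2]]])

```text
clock: 11.22
position: [0.5005, 0.0656, 0.098]
tool_rot: [3.141, 0.001, -0.35]
force: [-0.5, -2.2, -2.3]
grip_width: 0.0393
```

Emit:
servo_tool(rows=[[[0,0,0,0,0,0],[0,0,0,0,0,0],[0,0,0,0,0,0]]])

```text
clock: 11.6
position: [0.5005, 0.0636, 0.0988]
tool_rot: [3.141, 0.0, -0.353]
force: [0.3, -0.6, -1.3]
grip_width: 0.0392
```

```bash
python3 - <<'E'
from h import *
f=grab('wrist','w8.png');s=bot.observe();print(s['position'],s['tool_rot'],s['force'],s['grip_width'])
c,sn=np.cos(-.35),np.sin(-.35);d=s['position'][:2]-np.array([.5483,.0473]);print('fixture xy',c*d[0]+sn*d[1],-sn*d[0]+c*d[1])
t=grab('top','t8.png');cv2.imwrite('pics/t8c.png',cv2.resize(t['image'][120:260,240:360,::-1],None,fx=4,fy=4,interpolation=cv2.INTER_CUBIC))
E
```

```text
[0.5006088  0.06363813 0.09891808] [ 3.14122342e+00  2.75308559e-04 -3.52850105e-01] [-1.06382693 -0.23215281 -3.38170956] 0.03922782133498479
fixture xy -0.05040212382626938 -0.001005619827561895
```

View pics/w8.png

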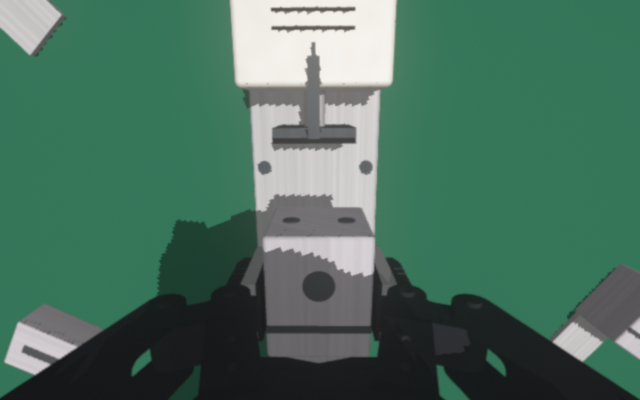

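View pics/t8c.png

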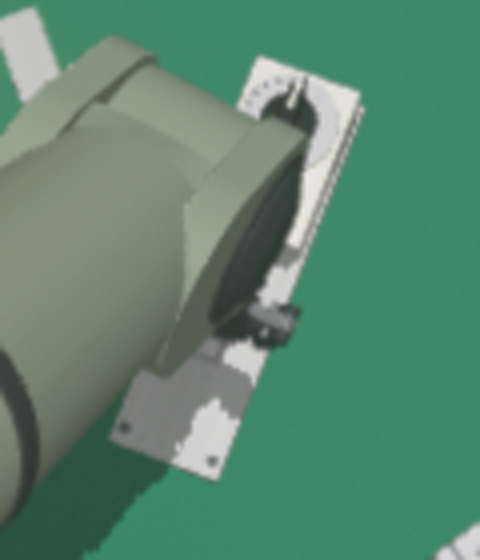

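The fixture centreline (index, lines, pad) is at column ~314 and the block at ~319, so the block sits about 2 mm towards fixture -y. I'll correct that and lower it.

Emit:
servo_tool(rows=[[[0.4,-0.2,1.0,0,0,0],[0.4,0,2.5,0,0,0],[0,0,2.4,0,0,0],[0,0,1.3,0,0,0],[0,0,0,0,0,0]]])

```text
clock: 12.32
position: [0.5088, 0.0633, 0.0265]
tool_rot: [3.141, 0.001, -0.352]
force: [0.2, -0.1, -2.2]
grip_width: 0.0394
```

Emit:
servo_tool(rows=[[[0,0,0.2,0,0,0],[0,0,0.2,0,0,0],[0,0,0,0,0,0],[0,0,0,0,0,0]]])

```text
clock: 12.82
position: [0.5091, 0.0638, 0.0233]
tool_rot: [-3.141, -0.0, -0.351]
force: [-0.0, 0.0, -2.3]
grip_width: 0.039
```

```bash
python3 - <<'E'
from h import *
f=grab('wrist','w9.png');s=bot.observe();print(s['position'],s['tool_rot'],s['force'],s['grip_width'])
cv2.imwrite('pics/w9c.png',cv2.resize(f['image'][0:380,200:440,::-1],None,fx=2,fy=1.57))
cv2.imwrite('pics/w9c.png',cv2.resize(f['image'][80:370,190:450,::-1],None,fx=2.05,fy=2.05,interpolation=cv2.INTER_CUBIC))
E
```

```text
[0.5091133  0.06370171 0.02324957] [-3.14147326e+00 -1.89496906e-04 -3.51235868e-01] [-0.64976142 -0.96373327 -2.94439398] 0.03934000603474849
```

View pics/w9c.png

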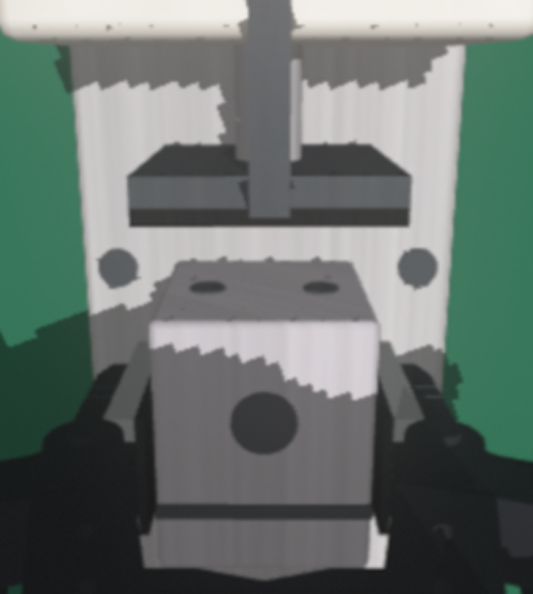

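Pad centre is at crop column 269.5 and block centre at 264, so shift 0.8 mm to tool +y. Both edges are level. Then lower until it touches the deck.

Emit:
servo_tool(rows=[[[0,0.08,0,0,0,0],[0,0,0.1,0,0,0],[0,0,0.1,0,0,0],[0,0,0,0,0,0],[0,0,0,0,0,0]]])

```text
clock: 13.5
position: [0.5088, 0.0628, 0.0219]
tool_rot: [-3.141, 0.0, -0.352]
force: [-7.7, 0.1, 25.8]
grip_width: 0.0394
```

Emit:
servo_tool(rows=[[[0,0,-0.08,0,0,0],[0,0,0,0,0,0],[0,0,0,0,0,0]]])

```text
clock: 13.88
position: [0.5088, 0.0629, 0.022]
tool_rot: [-3.141, -0.0, -0.351]
force: [-1.6, -0.5, 5.7]
grip_width: 0.0396
```

Emit:
servo_tool(rows=[[[0.6,0,0,0,0,0],[0.6,0,0,0,0,0],[0.3,0,0,0,0,0],[0,0,0,0,0,0],[0,0,0,0,0,0]]])

```text
clock: 14.5
position: [0.5229, 0.0578, 0.022]
tool_rot: [-3.141, 0.0, -0.351]
force: [-1.6, 0.4, 7.0]
grip_width: 0.0394
```

```bash
python3 - <<'E'
from h import *
f=grab('wrist','w10.png');s=bot.observe();print(s['position'],s['tool_rot'],s['force'],s['moment'])
c,sn=np.cos(-.35),np.sin(-.35);d=s['position'][:2]-np.array([.5483,.0473]);print('fixture xy',c*d[0]+sn*d[1],-sn*d[0]+c*d[1], 'Fx',c*s['force'][0]+sn*s['force'][1])
cv2.imwrite('pics/w10c.png',cv2.resize(f['image'][80:370,190:450,::-1],None,fx=2.05,fy=2.05,interpolation=cv2.INTER_CUBIC))
E
```

```text
[0.52284626 0.05781062 0.0219911 ] [-3.14136075e+00  1.60586166e-04 -3.51321313e-01] [-2.20365727  0.90937015  6.58842706] [0.24181441 0.41704074 0.03651336]
fixture xy -0.027514617756827835 0.0011453557659787655 Fx -2.3818765366275536
```

View pics/w10c.png

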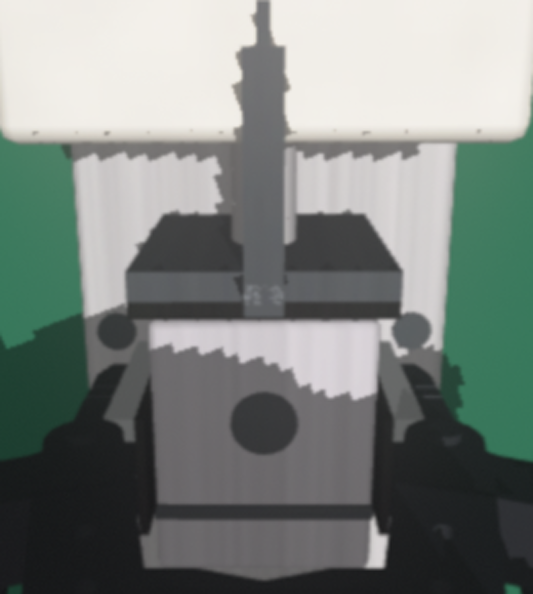

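Centred: pad spans 127–403 (mid 265) and block 150–380 (mid 265). Pressing.

Emit:
servo_tool(rows=[[[0.3,0,0,0,0,0],[0.3,0,0,0,0,0],[0.3,0,0,0,0,0],[0.3,0,0,0,0,0],[0,0,0,0,0,0]]])

```text
clock: 15.18
position: [0.5325, 0.0544, 0.022]
tool_rot: [-3.141, 0.004, -0.351]
force: [-15.4, 4.7, 20.5]
grip_width: 0.0387
```

Emit:
servo_tool(rows=[[[0,0,0,0,0,0],[0,0,0,0,0,0]]])

```text
clock: 15.42
position: [0.5325, 0.0544, 0.022]
tool_rot: [-3.141, 0.004, -0.351]
force: [-15.1, 4.8, 19.8]
grip_width: 0.0397
```

```bash
cat > chk.py <<'E'
from h import *
import sys
n=sys.argv[1]
f=grab('wrist','w%s.png'%n);s=bot.observe();print(s['clock'],s['position'],s['tool_rot'],s['force'],s['moment'])
c,sn=np.cos(-.35),np.sin(-.35);d=s['position'][:2]-np.array([.5483,.0473]);print('fixture xy',c*d[0]+sn*d[1],-sn*d[0]+c*d[1], 'Fx',c*s['force'][0]+sn*s['force'][1])
cv2.imwrite('pics/w%sc.png'%n,cv2.resize(f['image'][10:300,190:450,::-1],None,fx=2.05,fy=2.05,interpolation=cv2.INTER_CUBIC))
E
python3 chk.py 11
```

```text
15.475 [0.53246908 0.05436293 0.02197074] [-3.14104654  0.00365426 -0.35075371] [-14.40029792   4.09251873  20.64446916] [0.95026353 2.77271134 0.12942518]
fixture xy -0.017292993004160356 0.0012063364287706662 Fx -14.930562622843711
```

View pics/w11c.png

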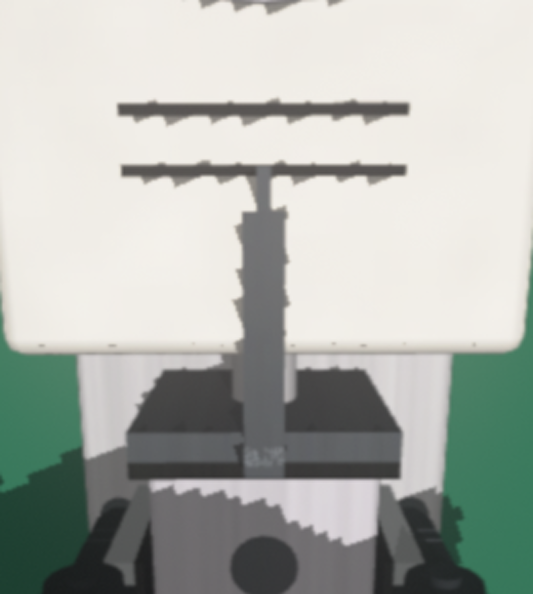

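The tip is just on the first line, so travel is about 7.5 mm. I'll advance about 3.5 mm more and ease the downward load a little.

Emit:
servo_tool(rows=[[[0.1,0,-0.03,0,0,0],[0.15,0,-0.02,0,0,0],[0.15,0,0,0,0,0],[0,0,0,0,0,0],[0,0,0,0,0,0]]])

```text
clock: 16.1
position: [0.5356, 0.0532, 0.022]
tool_rot: [-3.141, 0.005, -0.35]
force: [-15.1, 5.3, 12.3]
grip_width: 0.039
```

```bash
python3 chk.py 12
```

```text
16.15 [0.53566948 0.05322027 0.02204239] [-3.14134678  0.00480444 -0.35046423] [-14.80653165   5.51187894  12.31475118] [1.0327123  2.84513381 0.15397734]
fixture xy -0.013894811827663675 0.0012303593394473403 Fx -15.79886300516496
```

View pics/w12c.png

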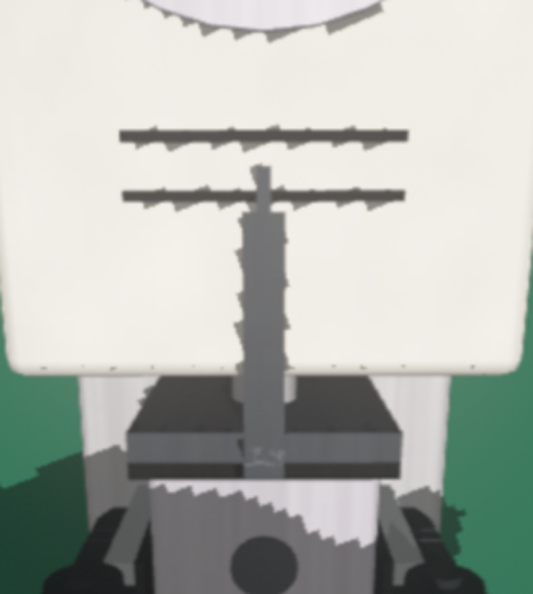

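The tip is at row 166, exactly midway between the lines at 136 and 196, so travel is about 11 mm. A last check from the scene camera and a short hold.

Emit:
servo_tool(rows=[[[0,0,0,0,0,0],[0,0,0,0,0,0],[0,0,0,0,0,0],[0,0,0,0,0,0],[0,0,0,0,0,0]]])

```text
clock: 16.77
position: [0.5357, 0.0532, 0.022]
tool_rot: [-3.141, 0.005, -0.35]
force: [-14.8, 5.0, 13.3]
grip_width: 0.0392
```

```bash
python3 chk.py 13; python3 - <<'E'
from h import *
s=grab('scene');im=s['image'][:,:,::-1]
cv2.imwrite('pics/s13.png',cv2.resize(im[140:290,180:420],None,fx=3.3,fy=3.3,interpolation=cv2.INTER_CUBIC))
E
```

```text
16.825 [0.53566363 0.05319098 0.02204514] [-3.14141712  0.00479034 -0.35046522] [-14.60846869   5.7144528   12.12332707] [1.02995963 2.87446652 0.10175119]
fixture xy -0.013890269490442773 0.0012008435231175034 Fx -15.68227019666959
```

View pics/s13.png

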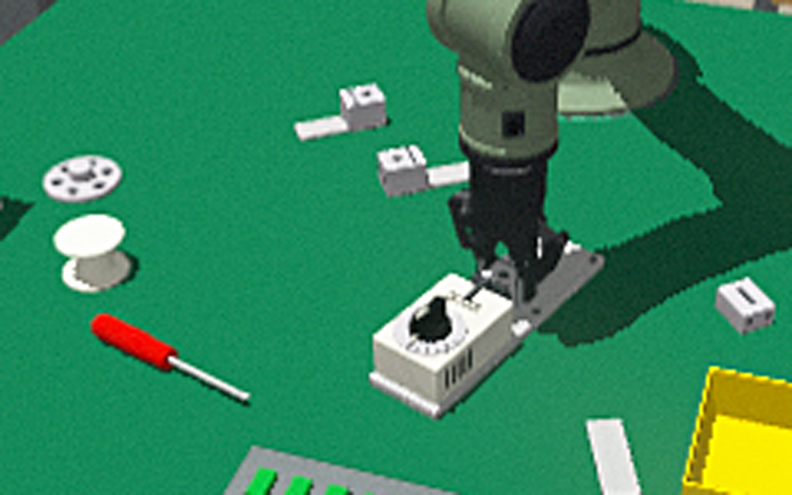

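View pics/w13.png

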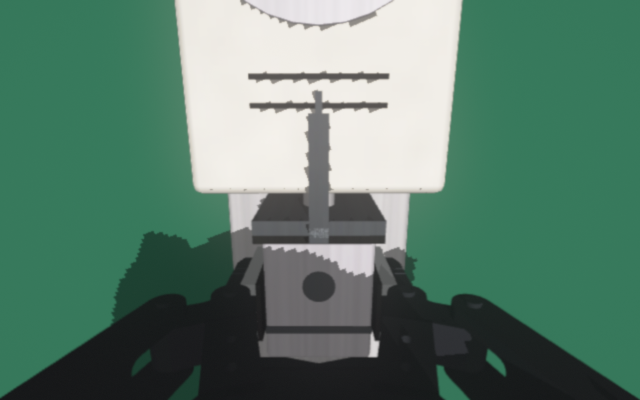

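The hold is steady: the tip at row ~91 sits midway between the lines at 76 and 106. The block is square and centred, with pad and block mids both at column 319. The bystanders are undisturbed. Handing in.

```bash
python3 -c "
from workcell import bot
print(bot.job_done())"
```

```text
the job is handed in; nothing more can be done
None
```

The job is handed in at about 17 s of robot time. I turned the knob from about +1.28 rad to the zero mark and released it. I then set the farthest bladed block on the deck, blade away from the sprung plate, and am still holding it pressed there.

**Last checks:**
- **Knob:** after release, pointer and zero tick lined up within about a pixel. I did not re-measure this at the end.
- **Press:** the index tip is midway between the two black lines, about 11 mm of travel. It was steady over 0.7 s and never came near the 20 mm stop.
- **Position:** the block is centred on the plate within a pixel, and the tool is square to the fixture within about 0.001 rad.
- **Bench:** the bystanders in the final scene crop look undisturbed; the flask was outside that crop.

**Did not match exactly:**
- **Push force:** the wrist reads about 15.7 N along the press, not 11 N. I put the extra down to deck friction, since the block is also being pressed down with about 12–15 N.
- **Deck contact:** the downward load briefly reached 26 N when the block touched the deck.
- **Tilt:** the tool leans about 0.3° under load. I left it that way because the block looks seated on the deck.

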